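# Fit the four-pocket star wheel to the jar feeder

## Robot

A 6-joint arm with a two-finger parallel gripper is mounted at the origin on the work surface. World frame = base frame: x ahead of the robot, y to its left, z up, the work surface at z = 0. Lengths are in m, angles in rad, forces in N, time in s.
With the tool pointing down it reaches from about 0.275 to 0.875 m from the base axis. Payload 12.5 kg.
Tool frame: the origin (TCP) lies on the centre line of the jaws, within the pads' length; the fingertips stand r.finger_overhang ahead of it and the grasp point (between the pads) lies 3 mm ahead of it (r.finger_overhang is the distance from the TCP to the fingertips, in m); z points along the fingers, y is the line along which they close (so a half turn about z gives the same grasp; the last joint's range is limited). The gripper opens to 85 mm and grips with 20 to 120 N. Pads are 22 mm wide; open, the fingers measure 114 mm over their backs; the gripper's body (76 mm by 85 mm) begins 54 mm behind the grasp point. The pads swing forward as they close: fully open they stand 13 mm farther back than shut.
Start: joints at [1.249, 0.351, 1.652, -0, 1.139, -0.085], TCP at [0.129, 0.535, 0.253] pointing down, gripper open.
Joint ranges: [-2.75, 2.75], [-0.79, 2.1], [0.01, 2.65], [-1.57, 4.71], [0.07, 3.14], [-2.87, 2.87]. Speed limits (rad/s): [2.22, 2.22, 2.79, 3.14, 3.14, 3.14].

## Interface

Orientations are given as a unit quaternion [x, y, z, w].
In Python, from cell import r, optics gives the robot as it stands. The module is installed in compiled form; this text tells all that it offers. Calls block until the motion is done:
- r.move_to(position, orientation): joint-space move of the TCP to a pose.
- r.move_linear(position, rot=None, vel=0.15): straight line of the TCP; rot=None keeps the orientation; vel is the mean speed in m/s.
- r.set_joints(angles): joint-space move.
- r.set_gripper(opening, squeeze=None): opening from 0.0 (shut) to 1.0 (fully open); squeeze is the grip in N (None keeps the last); returns when the fingers have stopped.
- r.sleep(seconds).
- r.inverse_kinematics(position, orientation): joint angles nearest the present ones, or None.
- optics.get_image(name): name is "side" or "top"; returns a dict with "pixels" (400x640x3 uint8, red, green, blue), "depth" (400x640 float32, m along the optical axis (not along the pixel's ray), 0 where there is no reading), "fx", "fy", "cx", "cy" (pixels), "D" ([k1, k2, p1, p2, k3] as OpenCV has them; the pictures are not rectified), "camera_from_world" (4x4, takes a point from world to camera coordinates). Camera axes: x right, y down, z forward; pixel columns grow to the right and rows downward; lengths in m; the calibration is good to about 2 mm. A picture is of the moment at which its call begins.
A pose or a line that the arm cannot do raises r.PlanningError and nothing moves.
- r.hand_in(): hands the job in; it is judged then, once.
Readings, each from a call of its own:
- r.current_t(): time.
- r.current_q(): joint angles.
- r.current_qvel(): joint speeds.
- r.current_effort(): joint torques, N m.
- r.current_tool_pos(): TCP position.
- r.current_ee_rot(): TCP orientation.
- r.current_contact_force(): force on the tool from outside, world axes, zero at the start.
- r.current_torque(): the same for the moment, N m.
- r.current_opening(): opening from 0.0 (shut) to 1.0 (fully open).
- r.current_finger_force(): force on a finger pad.
Only numpy, scipy, OpenCV 4.12 (cv2) and the standard library are available. Lean on these libraries where they do the work, as an engineer would, in place of code of your own. Each camera call takes 0.05 s, during which the arm holds its last target. There are 200 camera calls.

## Task

Change over the jar feeder: first push its pop-up jar stop all the way down, then take the star wheel with the four large pockets, turn it until its cross-shaped bore meshes with the splined spindle, slide it down and press it fully home against the spring-loaded seat. Finish while still holding it pressed home, as if for a colleague to run in the screw from below: do not let go, or the spring lifts it. Leave the seven-pocket wheel and everything else on the bench where they are.

Things in the scene. Friction and masses are not known exactly. Their poses are not given: they have to be found in the camera images.
- star4: The star wheel to fit: white plastic disc 140 mm across, 10 mm thick, with FOUR large round pockets (radius 26 mm) cut in its rim on its +-x and +-y axes, and a square hub in the middle. Lies loose and flat on the bench, hub up; 0.2 to 0.33 kg. Origin: on the bore axis at the underside, z up. Either wheel may lie in either place.
- star4_hub (a point): Top centre of that wheel's hub, 50 mm above its underside. The hub is 39 x 39 mm, faces square to the wheel's x and y axes, standing 40 mm above the disc. A cross-shaped bore runs right through it, open at both ends: two crossed slots along the wheel's x and y axes, each 31 mm long, 11 mm wide.
- star7: The other star wheel, to be left alone: same material, size, hub and bore, but SEVEN small pockets (radius 15 mm) in its rim. Origin at the underside on the axis.
- feeder: The jar feeder, fixed to the bench: grey box with a steel deck, 184 x 204 mm, deck 50 mm above the bench, origin at its underside below the spindle axis, z up. A curved fence 22 mm high stands on the deck at its +x side, 84 mm from the spindle axis. The pop-up stop stands 46 mm from the spindle axis in the feeder's +y direction.
- spindle_top (a point): Top centre of the spindle's splines, on its vertical axis, 46 mm above the deck (96 mm above the bench). The splines are a steel cross: two crossed bars, each 28 mm long and 8 mm wide, along this point's x and y axes, so the wheel meshes in any of four positions with 1.5 mm play all round. The spindle turns only against a stiff drag of about 0.6 N m.
- pilot_tip (a point): Tip of the round-nosed pilot pin (11 mm diameter) on the spindle axis, 13.5 mm above the splines' top; it enters the wheel's bore at any angle.
- seat (a joint): The spring-loaded seat, a dark steel disc 48 mm across around the spindle foot: 0 up (its top 22 mm above the deck), 0.008 m when pressed fully down (top 14 mm above the deck, where the wheel's underside then rests). The spring takes about 6 N to start and 12 N when fully down; it does not latch.
- stop (a joint): The pop-up jar stop, an upright steel pin with a 20 mm dark round cap: 0 fully up (cap top 34 mm above the deck), 0.026 m fully down (cap top 8 mm above the deck, clear of the wheel). It slides straight down, takes about 7 N to move and stays where it is left. While up, it stands in the wheel's way.
- stop_top (a point): Centre of the top of the jar stop's cap; moves with it.
- jar_a: Small pale jar with a white lid, 35 mm across, 45 mm high, near the wheels; leave alone. Origin at the underside.
- jar_b: Another such jar, between wheels and feeder; leave alone. Origin at the underside.
- tape: Roll of tape, 96 mm across, 25 mm high, lying flat; leave alone.
- driver: Screwdriver lying on the bench; leave alone.
- lids: Two stacked white jar lids, 52 mm across; leave alone.

How it is judged:
On the way, in this order (a step that is already met when the one before it is completed fails the run):
1. the jar stop is pushed down, the four-pocket wheel not yet on the spindle (value of joint stop above 0.023 m and horizontal distance between star4 and spindle_top above 0.05 m), for 0.2 s.
2. the four-pocket wheel is meshed and has slid at least 12 mm down the splines (horizontal distance between star4 and spindle_top below 0.004 m and angle between star4's own z axis and vertical below 0.08 rad and (angle between the x axis of star4 and the x axis of spindle_top, either way round below 0.15 rad or angle between the x axis of star4 and the y axis of spindle_top, either way round below 0.15 rad) and z of star4 in the frame of spindle_top below -0.012 m and value of joint stop above 0.023 m), for 0.1 s.
At the end, for the whole second after the job is handed in: The four-pocket wheel is meshed on the spindle (4 mm, tilt 0.08 rad, splines 0.15 rad), its underside at least 29.5 mm below the splines' top, the seat pressed down at least 6 of 8 mm; fingers still push on it (over 3 N); it is at rest; the stop is down at least 23 of 26 mm (horizontal distance between star4 and spindle_top below 0.004 m and angle between star4's own z axis and vertical below 0.08 rad and (angle between the x axis of star4 and the x axis of spindle_top, either way round below 0.15 rad or angle between the x axis of star4 and the y axis of spindle_top, either way round below 0.15 rad) and value of joint stop above 0.023 m and z of star4 in the frame of spindle_top below -0.0295 m and value of joint seat above 0.006 m and contact force between the fingers and star4 above 3 N and linear speed of star4 below 0.02 m/s); the arm keeps its last pose, push and grip.
It fails at once if the seven-pocket wheel is moved more than 20 mm (distance of star7 from where it was at the start of the episode above 0.02 m).
It fails at once if a bystander on the bench is moved more than 25 mm (distance of any of jar_a, jar_b, tape, driver, lids from where it was at the start of the episode above 0.025 m).
It also fails if it takes over 61 s, if anything falls off the work surface, if the arm or the gripper's body presses on something with over 40 N, if the wrist force passes 120 N, or if a joint passes its speed limit or range.

## Working session

There is one attempt and no reset: what is moved stays moved. The work goes in short steps, each a Python script; the robot and the scene stay as the last script left them, time stands still between calls to the robot, and variables do not carry over. Pictures are saved under pics/ and viewed, at most 10 in all, crops included, and the job is handed in when it is done.

```bash
mkdir -p pics; python3 - <<'E'
from cell import r,optics
import cv2,numpy as np
for n in("top","side"):
    d=optics.get_image(n); cv2.imwrite(f"pics/{n}0.png",d["pixels"][:,:,::-1]); np.savez(f"{n}0.npz",**d)
    print(n,d["fx"],d["cx"],d["cy"],d["D"],np.round(d["camera_from_world"],3).tolist())
print(r.finger_overhang,r.current_t(),r.current_ee_rot(),r.current_opening())
E
```

```text
top 453.2597952809234 314.1382380426497 203.00182345614755 [-0.13146573  0.          0.          0.          0.        ] [[-0.008, -1.0, 0.006, -0.041], [-0.998, 0.008, -0.069, 0.592], [0.069, -0.007, -0.998, 1.166], [0.0, 0.0, 0.0, 1.0]]
side 404.90769436449074 320.37695977355037 195.03924988079027 [0.00961989 0.         0.         0.         0.        ] [[0.695, -0.719, -0.017, -0.46], [-0.401, -0.368, -0.839, 0.308], [0.597, 0.59, -0.543, 0.592], [0.0, 0.0, 0.0, 1.0]]
0.022 0.1 [ 1.18114913e-01  9.92999797e-01 -5.08975628e-04 -1.11018525e-04] 1.0010256722336137
```

View pics/top0.png

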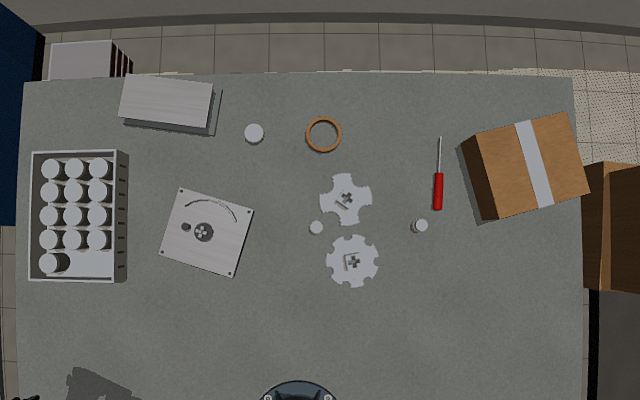

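View pics/side0.png

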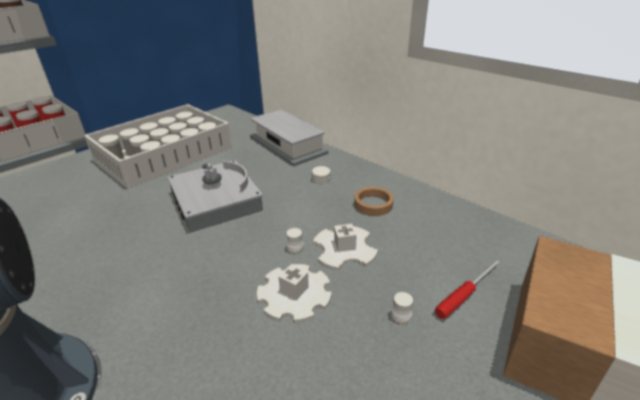

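The top view shows the four-pocket wheel at about (346,199), the seven-pocket wheel at (352,261), and jars at (316,227) and (420,226). The feeder spindle is at (203,232), the stop cap at (186,227) and the fence at (210,208). Next I'll measure these with crops and rays.

```bash
cat > h.py <<'E'
import numpy as np,cv2
def K(d): return np.array([[d["fx"],0,d["cx"]],[0,d["fy"],d["cy"]],[0,0,1.]])
def ray(d,uv):
    p=cv2.undistortPoints(np.array(uv,float).reshape(-1,1,2),K(d),np.array(d["D"],float)).reshape(-1,2)
    M=np.array(d["camera_from_world"]);R,t=M[:3,:3],M[:3,3]
    return -R.T@t,np.c_[p,np.ones(len(p))]@R      # origin, world dirs (cam z =1)
def onplane(d,uv,z):
    o,v=ray(d,uv); return o+v*((z-o[2])/v[:,2])[:,None]
def heights(d):
    h,w=d["depth"].shape; g=np.stack(np.meshgrid(np.arange(w),np.arange(h)),-1).reshape(-1,2)
    o,v=ray(d,g); return (o+v*np.asarray(d["depth"]).reshape(-1,1)).reshape(h,w,3)
def proj(d,P):
    M=np.array(d["camera_from_world"]);rv=cv2.Rodrigues(M[:3,:3])[0]
    return cv2.projectPoints(np.array(P,float).reshape(-1,1,3),rv,M[:3,3],K(d),np.array(d["D"],float))[0].reshape(-1,2)
E
python3 - <<'E'
from h import *
d=dict(np.load("top0.npz"));s=dict(np.load("side0.npz"))
H=heights(d)
def st(n,x0,x1,y0,y1,lo,hi):
    m=np.zeros((400,640),np.uint8); m[y0:y1,x0:x1]=((H[y0:y1,x0:x1,2]>lo)&(H[y0:y1,x0:x1,2]<hi))
    P=H[m>0]; rr=cv2.minAreaRect(P[:,:2].astype(np.float32))
    print(n,len(P),"mean",P.mean(0).round(4),"rect",np.round(rr[0],4),np.round(rr[1],4),round(rr[2],1))
print("bench",np.median(H[300:340,250:400,2]))
st("star4 disc",315,378,168,230,.006,.02);st("star4 hub",325,368,180,222,.04,.06)
st("star7 disc",322,385,232,292,.006,.02);st("star7 hub",330,375,242,285,.04,.06)
st("deck",150,262,180,282,.043,.056);st("cap",178,196,218,236,.075,.092);st("spl",190,216,220,245,.088,.104)
st("jar_b",305,328,215,238,.035,.055);st("fence",180,250,190,230,.065,.08);st("seat",190,218,218,246,.066,.08)
p=d["pixels"][:,:,::-1];q=s["pixels"][:,:,::-1]
a=cv2.resize(p[170:230,316:376],(380,380),interpolation=3);b=cv2.resize(p[202:262,174:234],(380,380),interpolation=3)
cv2.imwrite("pics/c1.png",np.hstack([a,b]))
a=cv2.resize(q[215:275,310:380],(400,343),interpolation=3);b=cv2.resize(q[155:215,175:245],(400,343),interpolation=3)
cv2.imwrite("pics/c2.png",np.hstack([a,b]))
E
```

```text
bench -0.000741585487283758
star4 disc 1254 mean [ 0.602  -0.1286  0.0098] rect [ 0.6009 -0.1194] [0.1359 0.159 ] 9.3
star4 hub 154 mean [ 0.6014 -0.1291  0.049 ] rect [ 0.601  -0.1293] [0.0389 0.0395] 54.5
star7 disc 1540 mean [ 0.4405 -0.1435  0.0096] rect [ 0.4399 -0.1444] [0.1402 0.1361] 44.7
star7 hub 156 mean [ 0.441  -0.1439  0.049 ] rect [ 0.4407 -0.1448] [0.0394 0.0386] 10.2
deck 5141 mean [0.515  0.2332 0.0497] rect [0.5182 0.2353] [0.2062 0.1864] 72.6
cap 53 mean [0.5326 0.2778 0.0832] rect [0.5277 0.2726] [0.0363 0.0178] 47.2
spl 59 mean [0.5185 0.232  0.0955] rect [0.5181 0.2332] [0.0234 0.024 ] 33.5
jar_b 122 mean [ 0.5304 -0.0508  0.0444] rect [ 0.5307 -0.0512] [0.0282 0.0307] 89.6
fence 201 mean [0.5624 0.2238 0.0719] rect [0.5635 0.2209] [0.1354 0.0783] 89.8
seat 186 mean [0.5188 0.2329 0.0719] rect [0.5184 0.2346] [0.0455 0.0449] 46.0
```

View pics/c1.png

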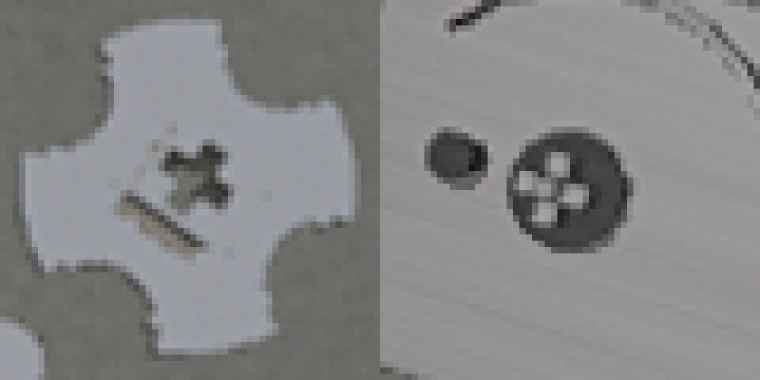

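View pics/c2.png

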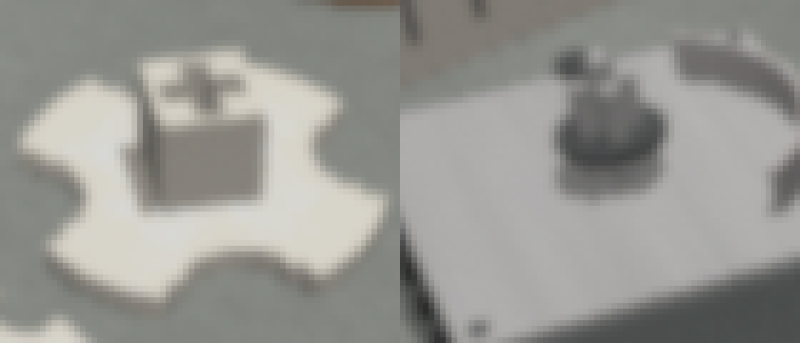

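c1 shows the wheel's bore cross centred at about (197,177), turned about 35°. It also shows four spline arms around (551,188), turned about 15°, with the dark cap at (455,157). c2 confirms that the hub is up and the stop is standing. The sizes match what was given, so I'll refine the angles and push the stop.

```bash
cat >> h.py <<'E'
from scipy.spatial.transform import Rotation as Ro
def down(deg):
    a=np.radians(deg);y=np.array([np.cos(a),np.sin(a),0]);z=np.array([0,0,-1.]);x=np.cross(y,z)
    return Ro.from_matrix(np.c_[x,y,z]).as_quat()
def phase4(P,c,rmin,rmax):
    q=P[:,:2]-c;rr=np.hypot(*q.T);th=np.arctan2(q[:,1],q[:,0]);k=(rr>rmin)&(rr<rmax)
    return np.degrees(np.angle(np.exp(4j*th[k]).sum()))/4
E
python3 - <<'E'
from h import *
from cell import r
d=dict(np.load("top0.npz"));g=d["pixels"].astype(int).sum(2)/3
yy,xx=np.mgrid[0:400,0:640]
# wheel: white pixels on z=.01
m=(g>140)&(xx>315)&(xx<378)&(yy>168)&(yy<228);m=m.astype(np.uint8)
n,l,s,_=cv2.connectedComponentsWithStats(m);k=1+s[1:,4].argmax()
P=onplane(d,np.c_[xx[l==k],yy[l==k]],.01);c=cv2.minEnclosingCircle(P[:,:2].astype(np.float32))
print("wheel circ",c,"ang(arms)",phase4(P,np.array(c[0]),.045,.07)+45)
# splines: bright pixels within seat
m=(xx>190)&(xx<216)&(yy>220)&(yy<245)
P=onplane(d,np.c_[xx[m],yy[m]],.096);w=g[m];c=np.array([.5183,.2332])
for i in range(5):
    k=(np.hypot(*(P[:,:2]-c).T)<.017)&(w>110);c=P[k,:2].mean(0)
print("spl",c,k.sum(),phase4(P[k],c,.006,.016))
q=onplane(d,np.c_[xx[m],yy[m]],.072);k=(w<105);print("seat dark",cv2.minEnclosingCircle(q[k,:2].astype(np.float32)))
m=(xx>178)&(xx<192)&(yy>220)&(yy<235)&(g<95);P=onplane(d,np.c_[xx[m],yy[m]],.084);print("cap",P.mean(0),m.sum())
r.set_gripper(0.0)
r.move_to([.532,.278,.20],down(-17)); r.move_linear([.532,.278,.112])
r.move_linear([.532,.278,.079],vel=.04)
print(r.current_t(),r.current_tool_pos(),r.current_contact_force())
E
```

```text
wheel circ ((0.6026871204376221, -0.1292378455400467), 0.06977618485689163) ang(arms) 54.458047157491
spl [0.51818904 0.23405467] 55 -14.490076697975734
seat dark ((0.5170999765396118, 0.23320995271205902), 0.024946143850684166)
cap [0.53102425 0.27559145 0.084     ] 59
4.325 [0.53255994 0.27825983 0.07997527] [-1.60106829e+00 -5.17084522e-04  1.10097203e+01]
```

```bash
python3 - <<'E'
from h import *
from cell import r,optics
for z in (.077,.075,.073):
    r.move_linear([.532,.278,z],vel=.03); f=r.current_contact_force()[2]; print(z,r.current_tool_pos()[2],f)
    if f>20: break
r.sleep(.3)
r.move_linear([.532,.278,.20],vel=.2)
r.set_gripper(1.0)
w=np.array([.6018,-.1293])
r.move_to([*w,.16],down(54.5)); 
d=optics.get_image("top");s=optics.get_image("side")
np.savez("top1.npz",**d)
H=heights(d);k=H[222:234,180:194,2];print("cap h",np.sort(k[(k>.054)&(k<.1)])[-10:])
print(r.current_t())
p=d["pixels"][202:262,174:234,::-1];q=s["pixels"][130:290,170:390,::-1]
cv2.imwrite("pics/c3.png",np.hstack([cv2.resize(p,(290,290)),cv2.resize(q,(399,290))]))
E
```

```text
0.077 0.07976808421584072 31.633434316241154
cap h [0.0593988  0.05940169 0.05992182 0.05998502 0.06005524 0.06023795
 0.0602875  0.06042159 0.060457   0.06290011]
8.2167
```

View pics/c3.png

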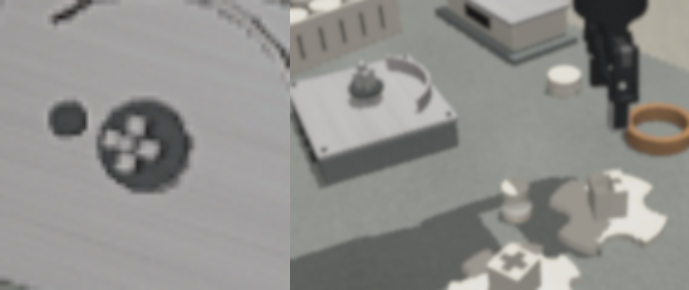

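The stop is fully down: its cap is at about 0.059 m, and it met a hard stop. I'll grasp the hub with a double pinch to centre it.

```bash
python3 - <<'E'
from h import *
from cell import r,optics
w=np.array([.6018,-.1293]);z=.036
r.move_linear([*w,z],vel=.15); print(r.current_contact_force())
r.set_gripper(0.,20); print(r.current_opening(),r.current_finger_force())
r.set_gripper(1.0)
r.move_to([*w,z],down(-35.5))
r.set_gripper(0.,90); print(r.current_opening(),r.current_finger_force(),r.current_tool_pos(),r.current_t())
r.move_linear([*w,.09],vel=.12)
print(r.current_contact_force(),r.current_opening())
d=optics.get_image("top");s=optics.get_image("side");np.savez("top2.npz",**d)
p=d["pixels"][120:290,270:440,::-1];q=s["pixels"][130:300,250:450,::-1]
cv2.imwrite("pics/c4.png",np.hstack([cv2.resize(p,(340,340)),cv2.resize(q,(400,340))]))
E
```

```text
[ 0.18123254 -0.13809747 -0.03790388]
0.4544728459152635 21.540895700454712
0.44474562871705475 91.12807631492615 [ 0.60205718 -0.12938635  0.03631573] 12.1083
[-0.27778812  0.33660717 -3.48999018] 0.4476279866783422
```

View pics/c4.png

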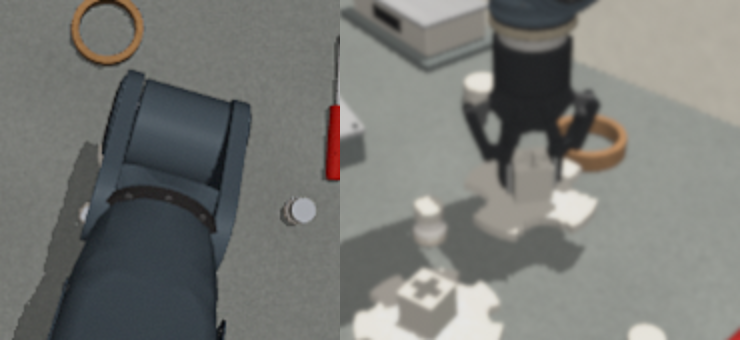

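The wheel is gripped by the hub with about 3.4 N of weight, and jar_b and star7 have not moved. I'll carry it over the spindle and descend with force checks.

```bash
cat > des.py <<'E'
from h import *
from cell import r,optics
def desc(c,ang,zs,base,lim=8,vel=.04):
    for z in zs:
        r.move_linear([*c,z],vel=vel); f=np.array(r.current_contact_force())-base
        print(z,np.round(r.current_tool_pos(),4),f.round(1),np.round(r.current_torque(),2),round(r.current_t(),1))
        if f[2]>lim or np.hypot(f[0],f[1])>15: return False
    return True
E
python3 - <<'E'
from des import *
d=dict(np.load("top1.npz"))
print("spl by eye",onplane(d,[[200.5,231.2]],.096))
c=np.array([.5182,.2338])
r.move_linear([.6018,-.1293,.175],vel=.2)
r.move_to([*c,.172],down(-14.5)); r.sleep(.3)
base=np.array(r.current_contact_force());np.save("base.npy",base);print(base,r.current_torque(),r.current_opening())
desc(c,-14.5,[.15,.14,.133,.130,.127,.124],base)
E
```

```text
spl by eye [[0.51872588 0.23471004 0.096     ]]
[-1.0335017   0.03841511 -3.14908739] [-0.03261297 -0.0184708   0.02673427] 0.44242373061403334
0.15 [0.5183 0.2338 0.15  ] [ 0.4 -1.   0.1] [ 0.02 -0.07 -0.01] 15.8
0.14 [0.5181 0.2337 0.1397] [ 0.4 -0.3  0.6] [-0.01  0.02 -0.02] 16.2
0.133 [0.518  0.2337 0.1327] [ 1.3 -0.   0.3] [-0.02  0.02 -0.01] 16.5
0.13 [0.5181 0.2338 0.1298] [ 1.6 -0.4  0.7] [-0.07  0.02 -0.01] 16.8
0.127 [0.5181 0.2338 0.1268] [ 1.3 -0.1  0.9] [-0.   -0.04 -0.01] 17.0
0.124 [0.5181 0.2338 0.1238] [ 1.8 -0.1  0.5] [-0.   -0.01 -0.02] 17.2
```

It meshed cleanly. Next I'll slide it down and press it home.

```bash
python3 - <<'E'
from des import *
base=np.load("base.npy");c=[.5182,.2338]
r.set_gripper(0.,110)
desc(c,0,[.118,.112,.108,.104,.101,.0995,.098],base,lim=22,vel=.03)
r.sleep(.5)
print(r.current_tool_pos(),r.current_contact_force()-base,r.current_opening(),r.current_finger_force(),r.current_t())
s=optics.get_image("side");d=optics.get_image("top");np.savez("side3.npz",**s)
H=heights(s);P=H[140:240,150:290].reshape(-1,3);k=(P[:,2]>.054)&(P[:,2]<.09)&(np.hypot(P[:,0]-.518,P[:,1]-.234)<.068)&(np.hypot(P[:,0]-.518,P[:,1]-.234)>.04)
A=np.c_[P[k,:2]-[.518,.234],np.ones(k.sum())];print(k.sum(),np.linalg.lstsq(A,P[k,2],rcond=None)[0],np.median(P[k,2]))
cv2.imwrite("pics/c5.png",cv2.resize(s["pixels"][100:260,130:320,::-1],(712,600)))
E
```

```text
0.118 [0.5181 0.2338 0.1177] [ 0.5 -0.2  1.2] [-0.    0.    0.04] 17.8
0.112 [0.5181 0.2338 0.1117] [0.8 0.3 1.1] [-0.05  0.01  0.  ] 18.2
0.108 [0.5185 0.2339 0.1083] [0.5 0.3 6.3] [-0.13 -0.02  0.  ] 18.4
0.104 [0.5185 0.2339 0.1044] [ 0.9 -1.9  7.9] [-0.2   0.06  0.06] 18.7
0.101 [0.5186 0.2339 0.1015] [ 0.5 -1.2 11.7] [-0.24  0.1   0.02] 19.0
0.0995 [0.5186 0.2339 0.1004] [ 1.  -1.7 12.3] [-0.32  0.26 -0.02] 19.2
0.098 [0.5186 0.2339 0.1002] [-6.6 -4.5 30.1] [-0.75  1.55  0.  ] 19.5
[0.51862042 0.23393043 0.10024491] [-5.73685116 -3.83881164 30.33165485] 0.44735424995079304 115.66030740737915 19.9833
531 [0.00200893 0.00547959 0.07152643] 0.07229653074991216
```

View pics/c5.png

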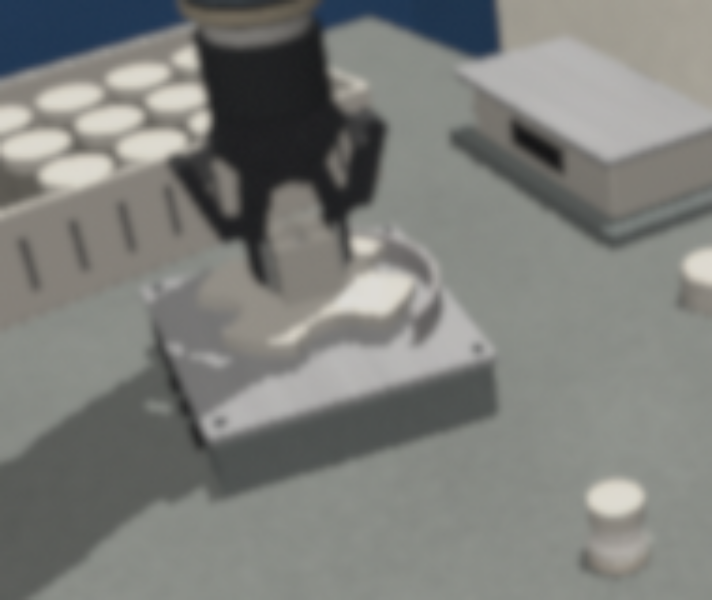

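The wheel sits flat inside the fence. It hit the hard stop at TCP 0.1002 m, where an underside height of 64 mm was predicted, and it is held with 30 N. Handing in.

```bash
python3 -c "
from cell import r
print(r.hand_in())"
```

```text
the job is handed in; nothing more can be done
None
```

The jar stop is fully down, and the four-pocket wheel is meshed and held pressed home against the seat with about 30 N; I handed the job in at about 20 s of robot time, and no verdict came back.

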